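Clear the drilling accessories into their trays

ROBOT

A 6-joint arm with a two-finger parallel gripper is mounted at the origin on the work surface. World frame = base frame: x ahead of the robot, y to its left, z up, the work surface at z = 0. Lengths are in m, angles in rad, forces in N, time in s.
With the tool pointing down it reaches from about 0.25 to 0.725 m from the base axis. Payload 4 kg.
Tool frame: the origin (TCP) lies where the fingers leave the gripper's body, on its centre line; the fingertips stand 73 mm ahead of it and the grasp point (between the pads) lies 54 mm ahead of it (bot.tip_reach is the z of the fingertips in the tool frame, in m); z points along the fingers, x is the direction in which the jaws open and shut, and the axes are right-handed (so a half turn about z gives the same grasp; the last joint's range is limited). The gripper opens to 85 mm and grips with 20 to 120 N. Pads are 22 mm wide; open, the fingers measure 114 mm over their backs; the gripper's body (76 mm by 85 mm) begins 54 mm behind the grasp point. The pads swing forward as they close: fully open they stand 13 mm farther back than shut.
Start: joints at [1.23, 0.241, 0.005, 1.335, 0, 1.571], TCP at [0.167, 0.471, 0.304] pointing down, gripper open.
Joint ranges: [-2.72, 2.72], [-1.05, 1.87], [-1.09, 1.28], [-1.99, 2.15], [-1.42, 1.44], [-3.14, 3.14]. Speed limits (rad/s): [2.79, 2.79, 3.14, 3.14, 3.14, 3.14].

INTERFACE

Orientations are given as a unit quaternion [x, y, z, w].
In Python, from workcell import bot, vision, job_done gives the robot as it stands.
- The arm moves only by the tool drive_tool, never from a script. Its argument "steps" is one flat list of numbers, 7 for each row, row after row: the shift along the tool's x, y, z in m, then the turn, a rotation vector about the tool's x, y, z in degrees, then the closure, from -1 (fully open) to 1 (shut). A call has 1 to 8 rows; each row shifts and turns the commanded pose from where the row before left it, along the tool's axes as they then stand; what a row does not reach is not made up. A row lasts 1/12 s, in which the tool goes at most 41.7 mm and 7.16 degrees, less where a joint would pass 70% of its speed; a pose out of reach is approached as far as the arm can. A call is refused whole if a number of a shift passes 0.0417 or a number of a turn 7.16, either way. A call with a gripper value outside its range is refused whole. The fingers move at their own pace and stop on an object; the grip force is fixed at half the most. Time passes only in rows, so rows that do not move let the fingers close. It gives the time, the measured TCP pose, the force and the opening at its end, in the units of the state.
- bot.get_obs(): the state, without advancing time (a new reading comes with each control period).
- vision.camera(name): name is "scene" or "top" or "wrist"; returns (picture, depth): 480x640x3 uint8, red, green, blue; 480x640 float32, m along the optical axis (not along the pixel's ray), 0 where there is no reading.
- vision.camera_model(name): a dict with "mtx" (3x3 intrinsics, pixels), "D" ([k1, k2, p1, p2, k3] as OpenCV has them; the pictures are not rectified), "rvec" (rotation vector, rad) and "tvec" (3), from world to camera coordinates, as OpenCV has them. Camera axes: x right, y down, z forward; pixel columns grow to the right and rows downward; lengths in m; the calibration is good to about 2 mm. A picture is of the moment at which its call begins: read the wrist's pose just before it. camera_model takes no time and is no camera call; for the wrist camera it gives the pose at the moment of the call.
- job_done(): hands the job in, once; it reports no verdict.
The state is a dict: "clock": time; "joint_pos": joint angles; "joint_vel": joint speeds; "tau": joint torques, N m; "eef_pos": TCP position; "tool_rot": TCP orientation; "ft_force": force on the tool from outside, world axes, zero at the start; "ft_torque": the same for the moment, N m; "grip_width": finger opening in m.
Only numpy, scipy, OpenCV 4.12 (cv2) and the standard library are available. Lean on these libraries where they do the work, as an engineer would, in place of code of your own. Each camera call takes 0.05 s, during which the arm holds its last target.

TASK

Clear up the drilling bench: put both hole saws that stand on the bench, the V-block that stands on the bench and the T-slot stop that is still in the slotted plate into the trays, each standing upright on the floor of the tray that already holds one of its kind. The stop's nut is already loosened: slide the stop along its slot to the open end and out there, then lift it away.

Things in the scene. Friction and masses are not known exactly. Their poses are not given: they have to be found in the camera images.
- saw_large_c (a point): The larger hole saw on the bench, standing on its teeth: dark steel cup 44 mm in diameter and 45 mm high, on it a boss (22 mm diameter, 5 mm high) and a bright 10 mm shank, 72 mm high in all. This point: on its axis, half-way up (36 mm above the teeth); z up along the shank. About 0.16 kg.
- saw_small_c (a point): The smaller hole saw on the bench, the same but with a cup of 30 mm diameter (45 mm high, 72 mm in all). This point: on its axis, 36 mm above the teeth; z up. About 0.11 kg.
- vblock_c (a point): Bright steel V-block on the bench, 50 mm long (its x, along the V groove), 40 mm wide (its y) and 38 mm high, with a 90 degree V (24 mm wide, 12 mm deep) along its top. This point: its centre, 19 mm above its underside; z up. About 0.5 kg.
- stop_c (a point): T-slot stop in the slotted plate, 66 mm high: T foot (30 long, 22 wide, 7 high) under the slot's lips, neck 9 wide, aluminium block 30 long (x, along the slot), 24 wide (y), 36 high, its underside 2 mm over the plate's top; low black nut. This point: the block's centre, 38 mm above the foot's underside; z up. Foot rests on the slot's floor, slides freely, 2.5 mm side play, 2 mm lift. 0.14 kg.
- slot_mouth (a point): Open end of the stop's slot: middle of its floor, 6 mm above the bench; x points into the slot (slide out along -x), z up. Fixed aluminium plate, 180 x 116 mm, top 24 mm above the bench, two lengthwise T-slots open towards the robot, closed by a bar at the far end; this is the +y one. The foot is free once the stop's point is over 15 mm out; stay within 30 mm, things may stand beyond.
- tray_saws: Tray of the hole saws: open, grey, fixed to the bench, 180 mm long (x), 110 wide (y), 22 high, walls and floor 3 mm thick. Origin: centre of its underside, on the bench top; z up. A hole saw of 38 mm diameter, 72 mm high, stands at its far (+x) end, centred about 60 mm from the tray's centre; the rest of the floor is free.
- tray_vblocks: Tray of the V-blocks: open, grey, fixed to the bench, 180 mm long (x), 110 wide (y), 22 high, walls and floor 3 mm thick. Origin: centre of its underside, on the bench top; z up. Another V-block, stands at its far (+x) end, centred about 60 mm from the tray's centre; the rest of the floor is free.
- tray_stops: Tray of the T-slot stops: open, grey, fixed to the bench, 180 mm long (x), 110 wide (y), 22 high, walls and floor 3 mm thick. Origin: centre of its underside, on the bench top; z up. Another such stop, stands at its far (+x) end, centred about 60 mm from the tray's centre; the rest of the floor is free.
Not all that is in view belongs to the job. Leave any orange or pink look-alike of the part that bears stop_c alone.

How it is judged:
On the way:
1. the T-slot stop has been slid out through the open end of its slot, before being lifted (x of stop_c in the frame of slot_mouth between -0.06 and -0.008 m and y of stop_c in the frame of slot_mouth between -0.012 and 0.012 m and z of stop_c in the frame of slot_mouth below 0.05 m), for 0.05 s.
At the end, for the whole second after the job is handed in: Both hole saws, V-block and stop each stand in the tray of their kind: listed point within 80 mm lengthwise and 47 mm crosswise of the tray's centre, at most 6 mm higher than when standing on its floor, upright to 0.25 rad, released and at rest (under 0.02 m/s) (x of saw_large_c in the frame of tray_saws between -0.08 and 0.08 m and y of saw_large_c in the frame of tray_saws between -0.047 and 0.047 m and z of each of saw_large_c, saw_small_c in the frame of tray_saws below 0.045 m and angle between each of saw_large_c, saw_small_c, vblock_c, stop_c's own z axis and vertical below 0.25 rad and x of saw_small_c in the frame of tray_saws between -0.08 and 0.08 m and y of saw_small_c in the frame of tray_saws between -0.047 and 0.047 m and x of vblock_c in the frame of tray_vblocks between -0.08 and 0.08 m and y of vblock_c in the frame of tray_vblocks between -0.047 and 0.047 m and z of vblock_c in the frame of tray_vblocks below 0.028 m and x of stop_c in the frame of tray_stops between -0.08 and 0.08 m and y of stop_c in the frame of tray_stops between -0.047 and 0.047 m and z of stop_c in the frame of tray_stops below 0.047 m and linear speed of each of saw_large, saw_small, vblock, stop below 0.02 m/s); the robot touches nothing.
It also fails if it takes over 99 s, if anything falls off the work surface, if the arm or the gripper's body presses on something with over 40 N, if the wrist force passes 120 N, or if a joint passes its speed limit or range.

## Working session

There is one attempt and no reset: what is moved stays moved. The work goes in short steps, Python scripts to look and compute and a tool call to move; the robot and the scene stay as the last step left them, time stands still between calls to the robot, and variables do not carry over. Pictures are saved under pics/ and viewed, and the job is handed in when it is done.

Besides the shell and the picture viewer there is one more tool, called after ">>>" as name(argument=value, ...) on one line, values as JSON. drive_tool: Moves the arm, as the interface text tells. Its arguments: {"type":"object","properties":{"steps":{"type":"array"}},"required":["steps"]}

```bash
mkdir -p pics; ls; cat > h.py <<'E'
import numpy as np, cv2
from workcell import bot, vision, job_done
def snap(n,f):
    im,d=vision.camera(n); cv2.imwrite('pics/'+f+'.png',im[:,:,::-1]); m=vision.camera_model(n)
    np.savez('pics/'+f+'.npz',im=im,d=d,**{k:np.array(m[k],float) for k in m}); return im,d,m
def load(f): return np.load('pics/'+f+'.npz')
def w(m,uv,z=None,Z=None):
    """pixels->world by depth z (optical) or by plane world Z"""
    uv=np.array(uv,float).reshape(-1,1,2)
    p=cv2.undistortPoints(uv,np.array(m['mtx'],float),np.array(m['D'],float))[:,0]
    R=cv2.Rodrigues(np.array(m['rvec'],float))[0]; t=np.array(m['tvec'],float).ravel()
    r=np.c_[p,np.ones(len(p))]
    if z is not None: return (r*np.array(z).reshape(-1,1)-t)@R
    c=-R.T@t; d=r@R; return c+d*((Z-c[2])/d[:,2])[:,None]
def cloud(f):
    m=load(f); d=m['d']; v,u=np.nonzero(d>0)
    P=np.full(d.shape+(3,),np.nan); P[v,u]=w(m,np.c_[u,v],z=d[v,u]); return P
E
python3 - <<'E'
from h import *
o=bot.get_obs(); print(o)
for n in('scene','top','wrist'): snap(n,n+'0')
m=load('top0');print(m['mtx'],m['rvec'],m['tvec'])
E
```

```text
pics
{'clock': 0.0, 'joint_pos': array([ 1.23000592e+00,  2.41442228e-01,  3.70300406e-03,  1.33520131e+00,
       -6.64737270e-06,  1.57080523e+00]), 'joint_vel': array([-0.00046309, -0.00044335, -0.00053401,  0.00023842, -0.00032621,
       -0.00066775]), 'tau': array([ 3.53048108e-04, -3.72322404e+01,  2.52404612e+01,  1.71656435e-02,
       -1.41584178e-04, -7.18587387e-06]), 'eef_pos': array([0.16695441, 0.47078495, 0.30299009]), 'tool_rot': array([ 8.16773835e-01,  5.76956976e-01, -8.73743484e-04,  6.21280461e-04]), 'ft_force': array([-0.21866891,  0.34126052,  0.19157625]), 'ft_torque': array([ 0.02153427,  0.0225474 , -0.02921067]), 'grip_width': 0.08510445749777891}
[[479.95103055   0.         315.46530272]
 [  0.         479.95103055 241.66853253]
 [  0.           0.           1.        ]] [ 2.11681415 -2.12793735  0.15577   ] [-0.01397105  0.54556099  1.01809606]
```

View pics/scene0.png

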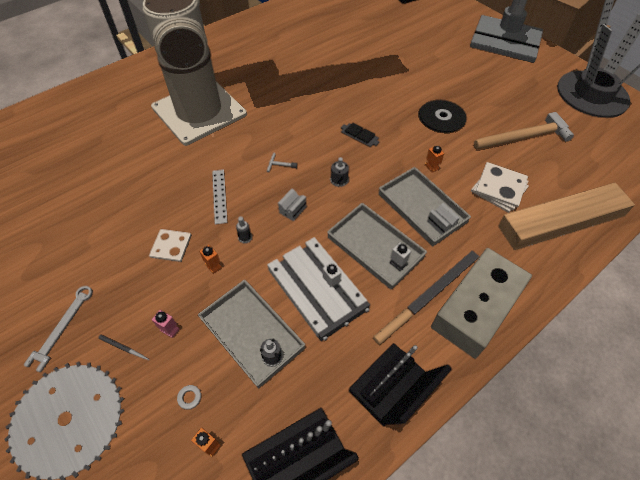

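View pics/top0.png

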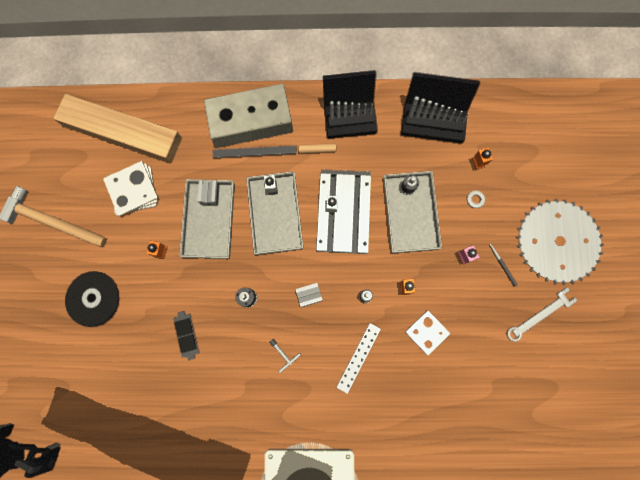

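View pics/wrist0.png

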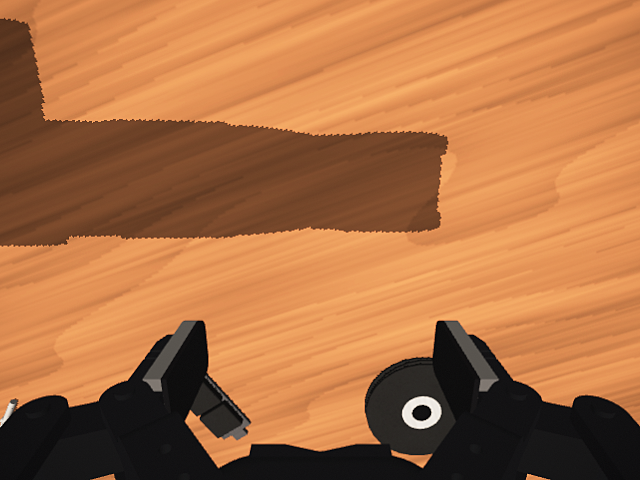

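```bash
python3 - <<'E'
from h import *
m=load('top0');P=cloud('top0')
im=m['im'][160:320,170:450,::-1]
cv2.imwrite('pics/crop.png',cv2.resize(im,None,fx=2.85,fy=2.85,interpolation=cv2.INTER_CUBIC))
# heights map coarse
def blob(u0,u1,v0,v1,zmin,zmax=.2):
    p=P[v0:v1,u0:u1].reshape(-1,3); p=p[(p[:,2]>zmin)&(p[:,2]<zmax)]
    r=cv2.minAreaRect(p[:,:2].astype(np.float32)*1000) if len(p)>2 else None
    return len(p),p.mean(0).round(4),p[:,2].max().round(4),r
print('large',blob(230,262,282,312,.035,.06)); print('large shank',blob(230,262,282,312,.058))
print('small',blob(352,380,285,308,.035,.06)); print('small shank',blob(352,380,285,308,.058))
print('vb',blob(290,328,278,312,.02))
print('vbtop',blob(290,328,278,312,.034))
print('stop',blob(320,345,190,216,.045))
print('orange',blob(396,420,275,297,.02))
for n,b in dict(tv=(172,243,170,268),ts=(240,308,165,262),plate=(312,376,160,260),tsaw=(376,446,165,260)).items():
    print(n,blob(*b,.012,.03))
E
```

```text
large (262, array([0.425 , 0.139 , 0.0452]), np.float64(0.0572), ((425.23321533203125, 139.47203063964844), (40.496421813964844, 40.21825408935547), 44.02008819580078))
large shank (23, array([0.425 , 0.1391, 0.0701]), np.float64(0.0741), ((424.81829833984375, 139.5435333251953), (8.691786766052246, 9.338018417358398), 1.3768919706344604))
small (104, array([ 0.4264, -0.1262,  0.0467]), np.float64(0.0563), ((427.1010437011719, -127.04281616210938), (26.179927825927734, 26.4127254486084), 25.772104263305664))
small shank (24, array([ 0.4266, -0.1271,  0.0701]), np.float64(0.0743), ((426.55426025390625, -127.32838439941406), (9.023212432861328, 9.594919204711914), 44.62731170654297))
vb (425, array([ 0.4296, -0.0009,  0.0341]), np.float64(0.0437), ((429.67083740234375, -0.8842926025390625), (40.243186950683594, 50.029109954833984), 16.238176345825195))
vbtop (247, array([ 0.4301, -0.0013,  0.0373]), np.float64(0.0437), ((429.68316650390625, -0.79107666015625), (39.96619415283203, 49.99946975708008), 15.922584533691406))
stop (155, array([ 0.6305, -0.0536,  0.0642]), np.float64(0.0736),
[... 248 characters left out ...]
61743164), 2.8345282077789307))
tv (723, array([0.6141, 0.2398, 0.0217]), np.float64(0.03), ((608.5553588867188, 235.47613525390625), (116.13993072509766, 186.02972412109375), 87.43848419189453))
ts (600, array([0.6237, 0.0827, 0.0219]), np.float64(0.03), ((620.0526733398438, 78.93043518066406), (185.07366943359375, 113.81784057617188), 6.660621166229248))
plate (3149, array([ 0.6225, -0.0819,  0.0238]), np.float64(0.03), ((624.4720458984375, -81.24684143066406), (116.22139739990234, 194.39332580566406), 86.70642852783203))
tsaw (681, array([ 0.6275, -0.2424,  0.0215]), np.float64(0.0288), ((620.1566772460938, -238.08615112304688), (184.732177734375, 114.85282135009766), 4.3453779220581055))
```

View pics/crop.png

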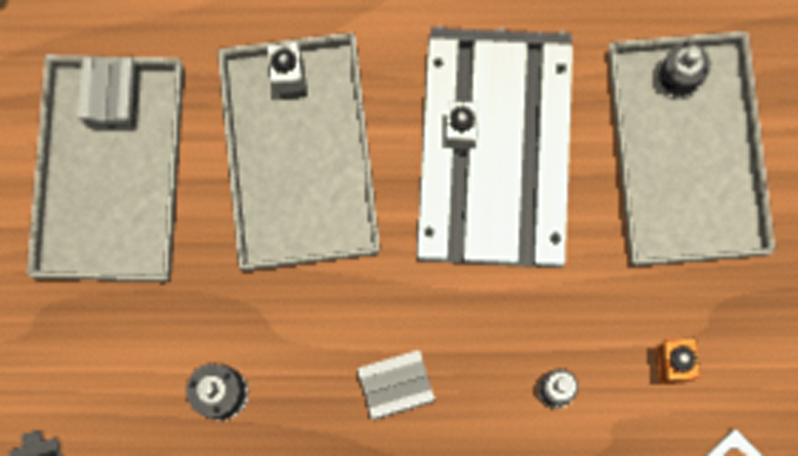

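```bash
python3 - <<'E'
from h import *
print(bot.tip_reach)
P=cloud('top0');m=load('top0')
Q=P[155:262,305:385].reshape(-1,3); Q=Q[np.isfinite(Q[:,2])]
top=Q[(abs(Q[:,2]-.024)<.003)]
print(cv2.minAreaRect(top[:,:2].astype(np.float32)*1000), Q[:,2].min())
# slot pixels: dark in image within plate, by projected z=.024 plane
g=m['im'].mean(2)
for v in range(172,252,8):
    row=g[v,312:378]; print(v,row.astype(int)[::1].tolist())
E
```

```text
0.0726
((621.8540649414062, -97.16802978515625), (148.1602020263672, 190.5325164794922), 86.76605987548828) -0.007733360719609706
172 [138, 136, 137, 136, 135, 137, 135, 132, 111, 104, 98, 99, 100, 102, 97, 96, 99, 97, 98, 96, 98, 99, 99, 98, 96, 95, 98, 94, 94, 95, 95, 96, 96, 96, 96, 96, 94, 94, 94, 97, 96, 98, 99, 99, 99, 96, 102, 109, 100, 99, 97, 96, 94, 94, 107, 110, 102, 103, 122, 133, 133, 131, 131, 133, 130, 130]
180 [129, 129, 128, 127, 126, 125, 119, 98, 206, 245, 203, 160, 168, 227, 242, 241, 242, 241, 148, 95, 91, 94, 91, 72, 175, 245, 244, 243, 242, 242, 240, 240, 240, 241, 240, 241, 241, 239, 242, 242, 242, 243, 217, 112, 95, 94, 96, 96, 146, 246, 244, 239, 241, 242, 243, 242, 243, 239, 220, 138, 125, 128, 129, 129, 130, 129]
188 [125, 124, 126, 128, 131, 130, 120, 118, 247, 245, 240, 240, 241, 241, 241, 242, 244, 245, 121, 93, 95, 95, 89, 112, 247, 246, 244, 243, 242, 242, 240, 240, 242, 242, 242, 241, 242, 242, 243, 242, 244, 244, 151, 96, 95, 97, 91, 93, 210, 247, 243, 241, 242, 243, 243, 242, 243, 241, 195, 132, 128, 129, 131, 130, 130, 133]
196 [120, 120, 120, 121
[... 1579 characters left out ...]
 124, 129, 130, 129, 127, 131, 131, 130]
236 [142, 141, 139, 141, 150, 218, 247, 245, 244, 244, 245, 245, 245, 246, 246, 191, 105, 101, 103, 99, 59, 135, 250, 247, 245, 245, 245, 244, 245, 244, 244, 245, 245, 245, 246, 244, 245, 245, 247, 247, 155, 101, 102, 104, 98, 74, 179, 249, 247, 244, 245, 245, 245, 245, 247, 246, 229, 153, 141, 142, 142, 142, 143, 142, 145, 142]
244 [132, 133, 133, 129, 124, 249, 248, 246, 244, 243, 246, 246, 245, 246, 248, 134, 98, 103, 103, 102, 121, 221, 248, 246, 245, 246, 245, 245, 244, 244, 245, 245, 245, 245, 245, 245, 245, 245, 246, 249, 127, 98, 104, 107, 96, 94, 226, 247, 246, 246, 240, 132, 75, 82, 150, 246, 187, 142, 137, 140, 138, 139, 139, 138, 139, 140]
```

```bash
python3 - <<'E'
from h import *
P=cloud('top0');m=load('top0');g=m['im'].mean(2)
print(w(m,[[332.9,180],[331.6,220],[329.6,244]],Z=.024).round(4))
print([ (v,int(g[v,322]),int(g[v,340])) for v in range(244,258)],[ (v,int(g[v,322]),int(g[v,340])) for v in range(165,180)])
c=cv2.resize(m['im'][180:225,305:365,::-1],None,fx=12,fy=12,interpolation=cv2.INTER_CUBIC);cv2.imwrite('pics/c2.png',c)
q=P[190:216,320:345].reshape(-1,3);q=q[(q[:,2]>.058)&(q[:,2]<.066)];print(q[:,:2].min(0),q[:,:2].max(0))
q=P[190:216,320:345].reshape(-1,3);q=q[(q[:,2]>.067)];print(len(q),q.mean(0))
E
```

```text
[[ 0.6938 -0.0572  0.024 ]
 [ 0.5991 -0.0533  0.024 ]
 [ 0.5437 -0.0483  0.024 ]]
[(244, 246, 244), (245, 245, 246), (246, 245, 245), (247, 246, 244), (248, 247, 245), (249, 250, 247), (250, 175, 249), (251, 96, 170), (252, 124, 91), (253, 135, 124), (254, 134, 133), (255, 132, 132), (256, 137, 139), (257, 137, 141)] [(165, 140, 136), (166, 140, 136), (167, 137, 132), (168, 135, 135), (169, 121, 138), (170, 100, 116), (171, 94, 100), (172, 98, 94), (173, 157, 110), (174, 236, 194), (175, 243, 240), (176, 242, 243), (177, 242, 241), (178, 242, 242), (179, 242, 242)]
[ 0.61753163 -0.065315  ] [ 0.64850938 -0.04293056]
59 [ 0.63240731 -0.05350241  0.06996376]
```

View pics/c2.png

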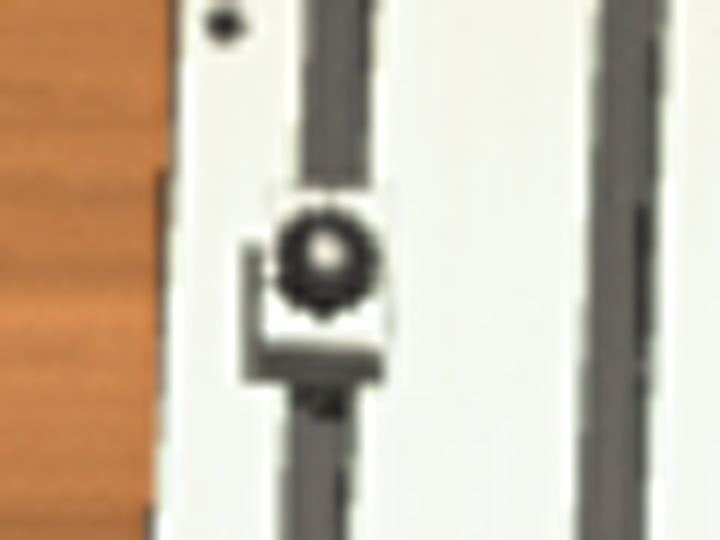

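```bash
cat >> h.py <<'E'
def go(x,y,z=None,psi=None):
    from scipy.spatial.transform import Rotation as Ro
    o=bot.get_obs(); R=Ro.from_quat(o['tool_rot']).as_matrix(); p=o['eef_pos']
    ps=np.degrees(np.arctan2(R[1,0],R[0,0])); t=np.array([x,y,p[2] if z is None else z])
    print('t%.2f'%o['clock'],'pos',p.round(4),'psi',ps.round(2),'tilt z',R[:,2].round(4),'F',o['ft_force'].round(1),'w',o['grip_width'].round(4),'q',o['joint_pos'].round(2))
    print('  tool shift',(R.T@(t-p)).round(4),'rotz', None if psi is None else round(-(psi-ps),2))
    if psi is not None:
        c,s=np.cos(np.radians(psi)),np.sin(np.radians(psi)); e=t-p
        print('  shift after turn', (c*e[0]+s*e[1]).round(4),(s*e[0]-c*e[1]).round(4),-e[2].round(4))
E
python3 -c "
from h import *
go(.425,.1393,.2,94.3)"
```

```text
Traceback (most recent call last):
  File "h.py", line 22, in go
    print('t%.2f'%o['clock'],'pos',p.round(4),'psi',ps.round(2),'tilt z',R[:,2].round(4),'F',o['ft_force'].round(1),'w',o['grip_width'].round(4),'q',o['joint_pos'].round(2))
                                                                                                                        ^^^^^^^^^^^^^^^^^^^^^
AttributeError: 'float' object has no attribute 'round'
```

```bash
sed -i "s/o\['grip_width'\].round(4)/round(o['grip_width'],4)/" h.py
python3 -c "
from h import *
go(.425,.1393,.2,94.3)"
```

```text
t0.15 pos [0.167  0.4709 0.3032] psi 70.47 tilt z [-5.0e-04 -1.6e-03 -1.0e+00] F [ 0.9 -0.1 -0.2] w 0.0853 q [ 1.23  0.24  0.    1.34 -0.    1.57]
  tool shift [-0.2261  0.354   0.1036] rotz -23.83
  shift after turn -0.35 0.2324 0.1032
```

>>> drive_tool(steps=[0,0,0.02,0,0,-6,-0.6,0,0,0.02,0,0,-6,-0.6,0,0,0.02,0,0,-6,-0.6,0,0,0,0,0,-5.8,-0.6,-0.035,0.0232,0,0,0,0,-0.6,-0.035,0.0232,0,0,0,0,-0.6,-0.035,0.0232,0,0,0,0,-0.6,-0.035,0.0232,0,0,0,0,-0.6])

```text
clock: 0.82
eef_pos: [0.2696, 0.3381, 0.2435]
tool_rot: [0.68, 0.734, -0.0, 0.0]
ft_force: [0.9, 0.7, 0.5]
grip_width: 0.068
```

>>> drive_tool(steps=[-0.035,0.0232,0,0,0,0,-0.6,-0.035,0.0232,0,0,0,0,-0.6,-0.035,0.0232,0,0,0,0,-0.6,-0.035,0.0232,0,0,0,0,-0.6,-0.035,0.0232,0,0,0,0,-0.6,-0.035,0.0232,0,0,0,0,-0.6,0,0,0,0,0,0,-0.6])

```text
clock: 1.4
eef_pos: [0.4263, 0.1368, 0.2439]
tool_rot: [0.684, 0.73, 0.0, 0.002]
ft_force: [0.4, 0.3, 0.9]
grip_width: 0.0681
```

```bash
python3 -c "
from h import *
go(.425,.1393,.084,94.3)
snap('wrist','w1')"
```

```text
t1.40 pos [0.4263 0.1368 0.2439] psi 93.71 tilt z [ 0.0029 -0.0022 -1.    ] F [0.4 0.3 0.9] w 0.0681 q [ 0.31  0.17 -0.24  1.15 -0.    0.25]
  tool shift [ 0.003  -0.0016  0.1599] rotz -0.59
  shift after turn 0.0026 -0.0011 0.1599
```

View pics/w1.png

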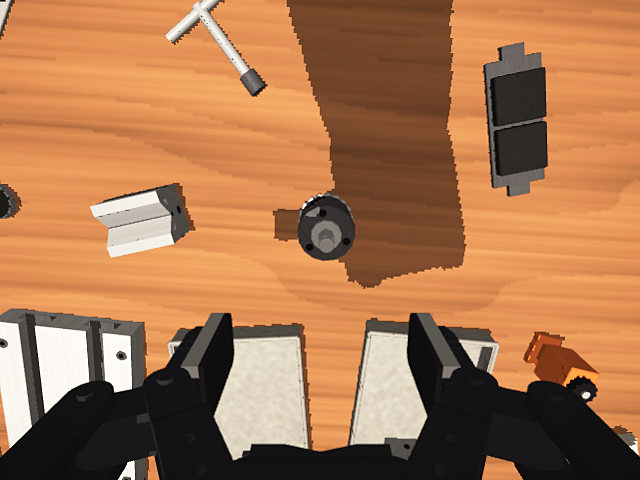

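```bash
python3 -c "
from h import *
m=load('w1');P=cloud('w1')
q=P[190:265,290:360].reshape(-1,3);q=q[q[:,2]>.062];print(len(q),q.mean(0),q[:,2].max())
q=P[190:265,290:360].reshape(-1,3);q=q[abs(q[:,2]-.045)<.003];print(cv2.minAreaRect(q[:,:2].astype('f')*1000))
q=P[180:265,80:200].reshape(-1,3);q=q[abs(q[:,2]-.037)<.003];print(cv2.minAreaRect(q[:,:2].astype('f')*1000))
go(.425,.1393,.084,94.3)"
```

```text
252 [0.42048081 0.14228873 0.07049668] 0.07361466543226128
((421.3779296875, 142.3594207763672), (40.436004638671875, 40.39523696899414), 6.3030619621276855)
((426.3451843261719, 1.6095123291015625), (40.32939910888672, 51.51201248168945), 16.412538528442383)
t1.45 pos [0.4244 0.139  0.2437] psi 93.83 tilt z [ 3.e-04 -3.e-04 -1.e+00] F [-0.8  0.7 -0.3] w 0.0681 q [ 0.32  0.17 -0.24  1.16 -0.    0.25]
  tool shift [0.0003 0.0006 0.1597] rotz -0.47
  shift after turn 0.0002 0.0006 0.1597
```

>>> drive_tool(steps=[0,0.0005,0.04,0,0,0,-0.6,0,0,0.04,0,0,0,-0.6,0,0,0.04,0,0,0,-0.6,0,0,0.03,0,0,0,-0.6,0,0,0.01,0,0,0,-0.6,0,0,0,0,0,0,1,0,0,0,0,0,0,1,0,0,0,0,0,0,1])

```text
clock: 2.12
eef_pos: [0.4233, 0.143, 0.0848]
tool_rot: [0.68, 0.733, 0.0, 0.0]
ft_force: [0.2, -0.4, -1.3]
grip_width: 0.0403
```

>>> drive_tool(steps=[0,0,0,0,0,0,1,0,0,0,0,0,0,1,0,0,0,0,0,0,1])

```text
clock: 2.37
eef_pos: [0.4236, 0.1424, 0.0848]
tool_rot: [0.68, 0.733, 0.001, 0.0]
ft_force: [-0.6, 0.7, -2.4]
grip_width: 0.0398
```

```bash
python3 -c "
from h import *
go(.62,-.238,.21,94.3)"
```

```text
t2.37 pos [0.4236 0.1424 0.0848] psi 94.28 tilt z [ 1.9e-03  7.0e-04 -1.0e+00] F [-0.6  0.7 -2.4] w 0.0398 q [ 0.32  0.37 -0.47  0.74  0.    0.25]
  tool shift [-0.394   0.1677 -0.1251] rotz -0.02
  shift after turn -0.3941 0.1673 -0.1252
```

>>> drive_tool(steps=[0,0,-0.02,0,0,0,1,0,0,-0.035,0,0,0,1,0,0,-0.04,0,0,0,1,0,0,-0.03,0,0,0,1,0,0,0,0,0,0,1])

```text
clock: 2.78
eef_pos: [0.4268, 0.1433, 0.2158]
tool_rot: [0.68, 0.733, 0.006, 0.003]
ft_force: [1.2, -0.6, -1.4]
grip_width: 0.0404
```

```bash
python3 -c "
from h import *
go(.62,-.238,.21,94.3)
snap('wrist','w2')
snap('scene','s2')"
```

```text
t2.78 pos [0.4268 0.1433 0.2158] psi 94.26 tilt z [ 0.0129  0.0044 -0.9999] F [ 1.2 -0.6 -1.4] w 0.0404 q [ 0.32  0.2  -0.29  1.07  0.    0.25]
  tool shift [-0.3946  0.1643  0.0066] rotz -0.04
  shift after turn -0.3947 0.1641 0.0058
```

View pics/w2.png

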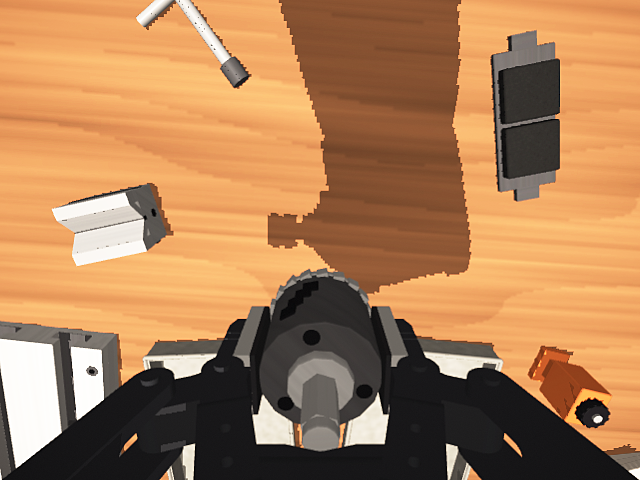

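View pics/s2.png

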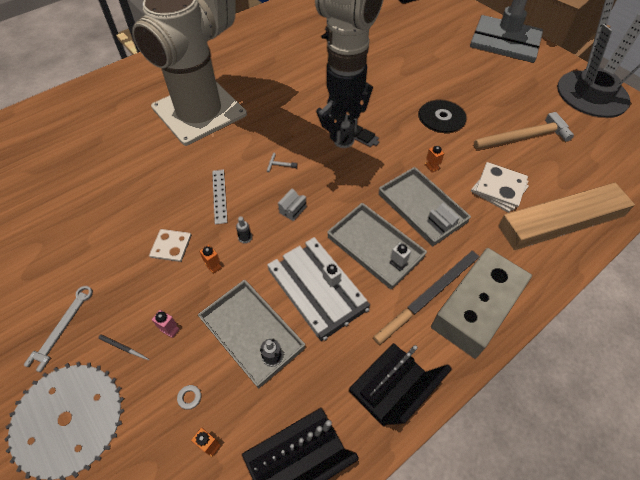

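>>> drive_tool(steps=[-0.025,0.01,0,0,0,0,1,-0.037,0.0154,0,0,0,0,1,-0.037,0.0154,0,0,0,0,1,-0.037,0.0154,0,0,0,0,1,-0.037,0.0154,0,0,0,0,1,-0.037,0.0154,0,0,0,0,1,-0.037,0.0154,0,0,0,0,1,-0.037,0.0154,0,0,0,0,1])

```text
clock: 3.55
eef_pos: [0.5609, -0.134, 0.2064]
tool_rot: [0.68, 0.733, -0.001, -0.002]
ft_force: [0.5, 0.9, -1.9]
grip_width: 0.0405
```

>>> drive_tool(steps=[-0.037,0.0154,0,0,0,0,1,-0.037,0.0154,0,0,0,0,1,-0.025,0.0154,0,0,0,0,1,-0.0115,0.0154,0,0,0,0,1,0,0,0,0,0,0,1,0,0,0,0,0,0,1])

```text
clock: 4.05
eef_pos: [0.6305, -0.2384, 0.2053]
tool_rot: [0.681, 0.733, -0.001, -0.003]
ft_force: [-0.8, 0.7, -2.3]
grip_width: 0.0402
```

```bash
python3 -c "
from h import *
go(.62,-.238,.089,94.3)
snap('wrist','w3')
go(.62,-.238,.089,94.3)"
```

```text
t4.05 pos [ 0.6305 -0.2384  0.2053] psi 94.2 tilt z [-0.0049  0.0021 -1.    ] F [-0.8  0.7 -2.3] w 0.0402 q [-0.36  0.65  0.37  1.3   0.   -0.43]
  tool shift [ 0.0009 -0.0099  0.1163] rotz -0.1
  shift after turn 0.0012 -0.0105 0.1163
t4.10 pos [ 0.6302 -0.2376  0.206 ] psi 94.25 tilt z [-0.0049  0.0021 -1.    ] F [ 0.   0.1 -1.8] w 0.0401 q [-0.36  0.64  0.37  1.31  0.   -0.43]
  tool shift [ 0.     -0.0096  0.117 ] rotz -0.05
  shift after turn 0.0003 -0.0102 0.117
```

View pics/w3.png

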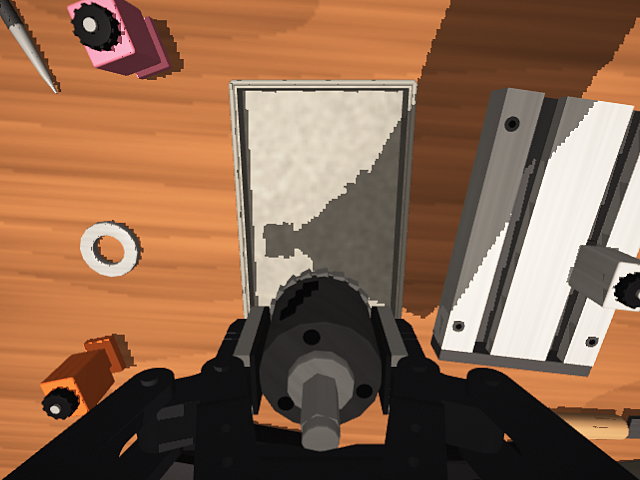

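>>> drive_tool(steps=[0,-0.0095,0.02,0,0,0,1,0,0,0.035,0,0,0,1,0,0,0.03,0,0,0,1,0,0,0.02,0,0,0,1,0,0,0.01,0,0,0,1,0,0,0.001,0,0,0,1,0,0,0,0,0,0,1])

```text
clock: 4.68
eef_pos: [0.6215, -0.2378, 0.0928]
tool_rot: [0.68, 0.733, -0.0, -0.001]
ft_force: [0.1, -0.6, -1.0]
grip_width: 0.0402
```

>>> drive_tool(steps=[0,0,0,0,0,0,0.0,0,0,0,0,0,0,-0.2,0,0,0,0,0,0,-0.3,0,0,0,0,0,0,-0.3])

```text
clock: 5.02
eef_pos: [0.6229, -0.239, 0.0948]
tool_rot: [0.68, 0.733, 0.001, 0.002]
ft_force: [0.4, -0.4, -0.0]
grip_width: 0.0556
```

```bash
python3 -c "
from h import *
go(.4255,-.127,.2,94.3)"
```

```text
t5.02 pos [ 0.6229 -0.239   0.0948] psi 94.27 tilt z [ 0.0031 -0.0012 -1.    ] F [ 0.4 -0.4 -0. ] w 0.0556 q [-0.37  0.71  0.19  1.05 -0.   -0.44]
  tool shift [ 0.1262 -0.1881 -0.106 ] rotz -0.03
  shift after turn 0.1265 -0.1884 -0.1052
```

>>> drive_tool(steps=[0,0,-0.02,0,0,0,-0.3,0,0,-0.03,0,0,0,-0.3,0,0,-0.035,0,0,0,-0.3,0,0,-0.025,0,0,0,-0.3,0.015,-0.0235,0,0,0,0,-0.3,0.016,-0.0235,0,0,0,0,-0.3,0.016,-0.0235,0,0,0,0,-0.3,0.016,-0.0235,0,0,0,0,-0.3])

```text
clock: 5.68
eef_pos: [0.5227, -0.1825, 0.2039]
tool_rot: [0.68, 0.733, 0.0, 0.001]
ft_force: [-0.5, -0.1, -0.2]
grip_width: 0.0551
```

>>> drive_tool(steps=[0.016,-0.0235,0,0,0,0,-0.3,0.016,-0.0235,0,0,0,0,-0.3,0.016,-0.0235,0,0,0,0,-0.3,0.0155,-0.0235,0,0,0,0,-0.3,0,0,0,0,0,0,-0.3,0,0,0,0,0,0,-0.3])

```text
clock: 6.18
eef_pos: [0.4241, -0.126, 0.2038]
tool_rot: [0.68, 0.733, 0.0, 0.001]
ft_force: [0.3, -0.4, 0.7]
grip_width: 0.0556
```

```bash
python3 -c "
from h import *
go(.4255,-.127,.084,94.3)
snap('wrist','w4')
go(.4255,-.127,.084,94.3)
snap('scene','s4')
P=cloud('w4')
"
```

```text
t6.18 pos [ 0.4241 -0.126   0.2038] psi 94.31 tilt z [ 1.4e-03 -5.0e-04 -1.0e+00] F [ 0.3 -0.4  0.7] w 0.0556 q [-0.29  0.2  -0.32  1.05 -0.   -0.36]
  tool shift [-0.001   0.0011  0.1198] rotz 0.01
  shift after turn -0.0011 0.0013 0.1198
t6.23 pos [ 0.4255 -0.1266  0.204 ] psi 94.28 tilt z [ 0.0029 -0.001  -1.    ] F [ 0.5 -0.6  0.4] w 0.0553 q [-0.29  0.2  -0.32  1.05 -0.   -0.36]
  tool shift [-0.0002 -0.0004  0.12  ] rotz -0.02
  shift after turn -0.0004 -0.0001 0.12
```

View pics/w4.png

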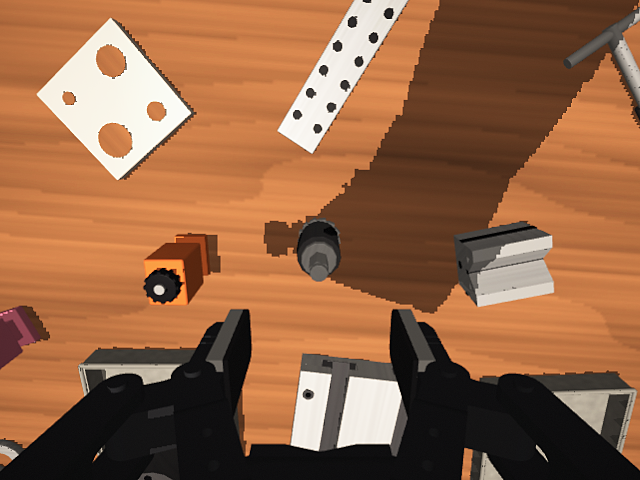

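View pics/s4.png

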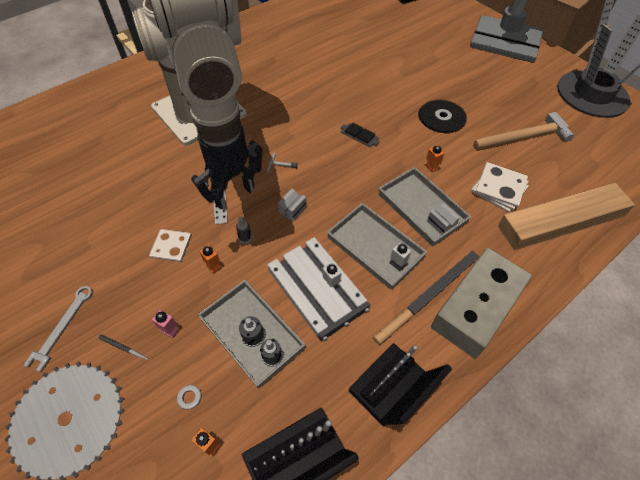

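>>> drive_tool(steps=[0,0,0.035,0,0,0,-0.3,0,0,0.04,0,0,0,-0.3,0,0,0.03,0,0,0,-0.3,0,0,0.015,0,0,0,-0.3,0,0,0,0,0,0,1,0,0,0,0,0,0,1,0,0,0,0,0,0,1,0,0,0,0,0,0,1])

```text
clock: 6.95
eef_pos: [0.4266, -0.1271, 0.0843]
tool_rot: [0.68, 0.733, 0.001, 0.002]
ft_force: [-0.9, -0.2, -0.6]
grip_width: 0.0261
```

>>> drive_tool(steps=[0,0,0,0,0,0,1,0,0,0,0,0,0,1])

```text
clock: 7.12
eef_pos: [0.4258, -0.1268, 0.084]
tool_rot: [0.68, 0.733, 0.001, 0.001]
ft_force: [-0.1, 0.7, -1.0]
grip_width: 0.0262
```

```bash
python3 -c "
from h import *
go(.568,-.242,.2,94.3)"
```

```text
t7.12 pos [ 0.4258 -0.1268  0.084 ] psi 94.27 tilt z [ 2.3e-03 -7.0e-04 -1.0e+00] F [-0.1  0.7 -1. ] w 0.0262 q [-0.29  0.36 -0.47  0.73 -0.   -0.36]
  tool shift [-0.1256  0.1335 -0.1156] rotz -0.03
  shift after turn -0.1256 0.1331 -0.116
```

>>> drive_tool(steps=[0,0,-0.025,0,0,0,1,0,0,-0.035,0,0,0,1,0,0,-0.035,0,0,0,1,0,0,-0.02,0,0,0,1,-0.021,0.0222,0,0,0,0,1,-0.021,0.0222,0,0,0,0,1,-0.021,0.0222,0,0,0,0,1,-0.021,0.0222,0,0,0,0,1])

```text
clock: 7.78
eef_pos: [0.5209, -0.2045, 0.1991]
tool_rot: [0.68, 0.733, 0.0, 0.001]
ft_force: [-0.2, 0.0, -0.8]
grip_width: 0.0263
```

>>> drive_tool(steps=[-0.021,0.0222,0,0,0,0,1,-0.0205,0.022,0,0,0,0,1,0,0,0,0,0,0,1,0,0,0,0,0,0,1])

```text
clock: 8.12
eef_pos: [0.5676, -0.2426, 0.1974]
tool_rot: [0.681, 0.733, 0.0, -0.0]
ft_force: [-0.4, 0.1, -1.7]
grip_width: 0.0265
```

```bash
python3 -c "
from h import *
go(.568,-.242,.088,94.3)
snap('wrist','w5')
go(.568,-.242,.088,94.3)"
```

```text
t8.12 pos [ 0.5676 -0.2426  0.1974] psi 94.22 tilt z [-1.e-04  1.e-04 -1.e+00] F [-0.4  0.1 -1.7] w 0.0265 q [-0.4   0.53  0.16  1.2   0.   -0.48]
  tool shift [0.0005 0.0004 0.1094] rotz -0.08
  shift after turn 0.0006 0.0004 0.1094
t8.17 pos [ 0.5667 -0.2418  0.1975] psi 94.25 tilt z [-1.e-03  6.e-04 -1.e+00] F [ 0.8  0.3 -1. ] w 0.0261 q [-0.4   0.53  0.15  1.2   0.   -0.48]
  tool shift [-0.0004  0.0014  0.1095] rotz -0.05
  shift after turn -0.0003 0.0013 0.1095
```

View pics/w5.png

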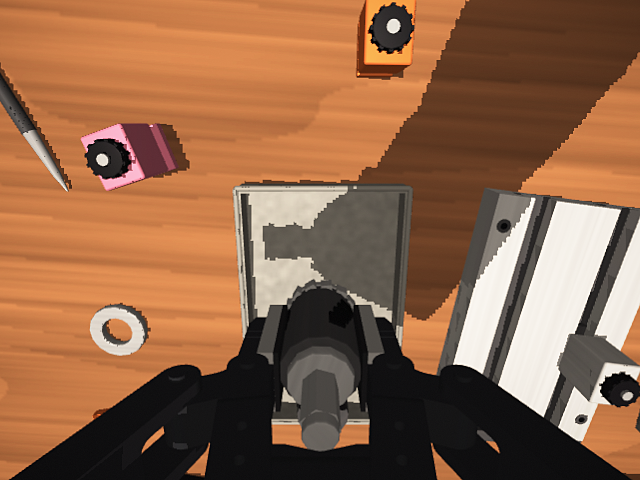

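>>> drive_tool(steps=[0,0,0.025,0,0,0,1,0,0,0.035,0,0,0,1,0,0,0.03,0,0,0,1,0,0,0.0145,0,0,0,1,0,0,0.005,0,0,0,1,0,0,0,0,0,0,1,0,0,0,0,0,0,1])

```text
clock: 8.75
eef_pos: [0.5667, -0.2412, 0.0895]
tool_rot: [0.68, 0.733, 0.0, 0.0]
ft_force: [0.4, -0.0, -0.6]
grip_width: 0.0264
```

>>> drive_tool(steps=[0,0,0,0,0,0,0.2,0,0,0,0,0,0,0.0,0,0,0,0,0,0,0.0,0,0,0,0,0,0,0])

```text
clock: 9.08
eef_pos: [0.5674, -0.2419, 0.0893]
tool_rot: [0.68, 0.733, 0.0, 0.001]
ft_force: [-0.0, 1.6, 0.0]
grip_width: 0.0427
```

```bash
python3 -c "
from h import *
go(.428,0,.2,16.3)"
```

```text
t9.08 pos [ 0.5674 -0.2419  0.0893] psi 94.27 tilt z [ 1.5e-03 -7.0e-04 -1.0e+00] F [-0.   1.6  0. ] w 0.0427 q [-0.4   0.63  0.02  0.96 -0.   -0.48]
  tool shift [ 0.2516 -0.1208 -0.1111] rotz 77.97
  shift after turn -0.0659 -0.2713 -0.1107
```

>>> drive_tool(steps=[0,0,-0.03,0,0,0,0,0,0,-0.04,0,0,0,0,0,0,-0.04,0,0,0,0,0.037,-0.018,0,0,0,0,-0.6,0.037,-0.018,0,0,0,0,-0.6,0.037,-0.018,0,0,0,0,-0.6,0.037,-0.018,0,0,0,0,-0.6,0.037,-0.018,0,0,0,0,-0.6])

```text
clock: 9.75
eef_pos: [0.4624, -0.0628, 0.1988]
tool_rot: [0.681, 0.733, 0.0, 0.0]
ft_force: [1.0, 0.8, -0.1]
grip_width: 0.0681
```

>>> drive_tool(steps=[0.037,-0.018,0,0,0,0,-0.6,0.03,-0.013,0,0,0,0,-0.6,0,0,0,0,0,7.1,-0.6,0,0,0,0,0,7.1,-0.6,0,0,0,0,0,7.1,-0.6,0,0,0,0,0,7.1,-0.6,0,0,0,0,0,7.1,-0.6,0,0,0,0,0,7.1,-0.6])

```text
clock: 10.42
eef_pos: [0.4277, 0.0006, 0.1989]
tool_rot: [0.901, 0.433, 0.0, 0.0]
ft_force: [0.0, 0.6, -0.4]
grip_width: 0.0686
```

>>> drive_tool(steps=[0,0,0,0,0,7.1,-0.6,0,0,0,0,0,7.1,-0.6,0,0,0,0,0,7.1,-0.6,0,0,0,0,0,7.1,-0.6,0,0,0,0,0,7,-0.6,0,0,0,0,0,0,-0.6,0,0,0,0,0,0,-0.6])

```text
clock: 11.0
eef_pos: [0.4276, 0.0005, 0.1987]
tool_rot: [0.99, 0.143, 0.0, 0.0]
ft_force: [-0.3, 0.3, -0.3]
grip_width: 0.0684
```

```bash
python3 -c "
from h import *
go(.4285,0,.079,16.3)
snap('wrist','w6')
go(.4285,0,.079,16.3)
snap('top','t6')
P=cloud('w6')
Q=P.reshape(-1,3);q=Q[(abs(Q[:,2]-.037)<.003)&(abs(Q[:,0]-.428)<.045)&(abs(Q[:,1])<.045)];print(len(q),cv2.minAreaRect(q[:,:2].astype('f')*1000))
c=load('top0')['im']
c=load('t6')['im'][160:320,170:450,::-1]
cv2.imwrite('pics/t6c.png',cv2.resize(c,None,fx=2.85,fy=2.85,interpolation=cv2.INTER_CUBIC))
P=cloud('t6')
Q=P.reshape(-1,3);q=Q[(Q[:,2]>.06)&(Q[:,2]<.09)&(abs(Q[:,0]-.62)<.1)&(abs(Q[:,1]+.238)<.06)]
print(q.round(3)[::6])
"
```

```text
t11.00 pos [0.4276 0.0005 0.1987] psi 16.45 tilt z [ 6.e-04 -0.e+00 -1.e+00] F [-0.3  0.3 -0.3] w 0.0684 q [ 0.    0.18 -0.36  1.03 -0.    1.28]
  tool shift [0.0006 0.0007 0.1197] rotz 0.15
  shift after turn 0.0007 0.0007 0.1197
t11.05 pos [0.4276 0.0005 0.1986] psi 16.44 tilt z [ 5.e-04 -0.e+00 -1.e+00] F [-0.3  0.3 -0.4] w 0.0683 q [ 0.    0.18 -0.36  1.03 -0.    1.29]
  tool shift [0.0007 0.0007 0.1196] rotz 0.14
  shift after turn 0.0007 0.0008 0.1196
3039 ((428.63653564453125, -1.27728271484375), (40.13123321533203, 50.550514221191406), 16.324554443359375)
[[ 0.686 -0.231  0.073]
 [ 0.683 -0.235  0.076]
 [ 0.681 -0.237  0.075]
 [ 0.68  -0.238  0.072]
 [ 0.68  -0.239  0.063]
 [ 0.629 -0.235  0.075]
 [ 0.628 -0.238  0.072]
 [ 0.623 -0.236  0.08 ]
 [ 0.622 -0.237  0.076]
 [ 0.621 -0.24   0.072]
 [ 0.571 -0.241  0.074]
 [ 0.569 -0.243  0.077]
 [ 0.567 -0.243  0.075]
 [ 0.565 -0.246  0.074]]
```

View pics/w6.png

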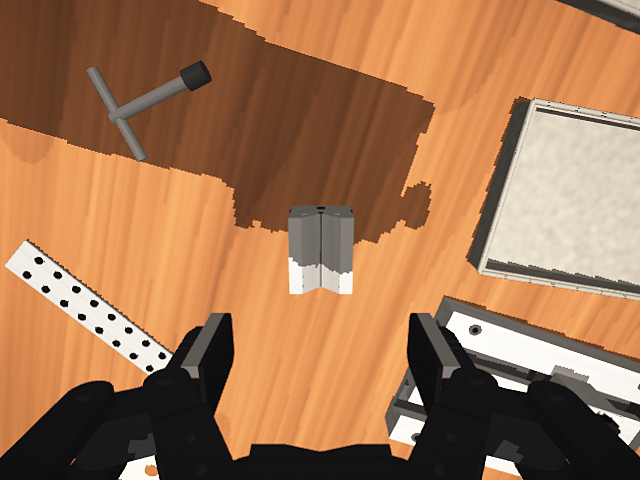

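View pics/t6c.png

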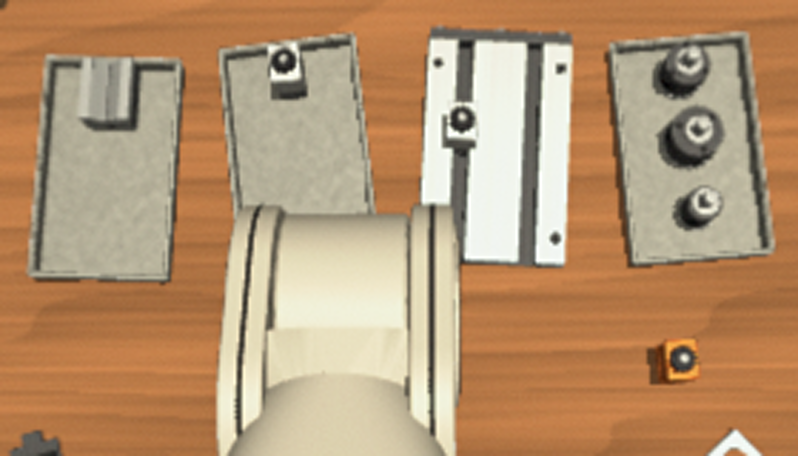

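>>> drive_tool(steps=[0.0005,0.001,0.035,0,0,0,-0.6,0,0,0.04,0,0,0,-0.6,0,0,0.03,0,0,0,-0.6,0,0,0.015,0,0,0,-0.6,0,0,0,0,0,0,1,0,0,0,0,0,0,1,0,0,0,0,0,0,1,0,0,0,0,0,0,1])

```text
clock: 11.77
eef_pos: [0.4292, -0.0003, 0.0795]
tool_rot: [0.99, 0.142, 0.001, 0.0]
ft_force: [1.0, 0.1, -4.2]
grip_width: 0.0389
```

>>> drive_tool(steps=[0,0,0,0,0,0,1,0,0,0,0,0,0,1])

```text
clock: 11.93
eef_pos: [0.4288, -0.0003, 0.0792]
tool_rot: [0.99, 0.142, 0.001, 0.0]
ft_force: [0.1, 0.1, -3.4]
grip_width: 0.0392
```

```bash
python3 -c "
from h import *
go(.59,.236,.18,-2.6)"
```

```text
t11.93 pos [ 4.288e-01 -3.000e-04  7.920e-02] psi 16.28 tilt z [ 0.0016  0.     -1.    ] F [ 0.1  0.1 -3.4] w 0.0392 q [-0.    0.35 -0.52  0.7   0.    1.29]
  tool shift [ 0.2212 -0.1815 -0.1006] rotz 18.88
  shift after turn 0.1503 -0.2433 -0.1008
```

>>> drive_tool(steps=[0,0,-0.025,0,0,0,1,0,0,-0.035,0,0,6.3,1,0,0,-0.035,0,0,6.3,1,0,0,-0.02,0,0,6.3,1,0.0145,-0.0235,0,0,0,0,1,0.021,-0.034,0,0,0,0,1,0.021,-0.034,0,0,0,0,1,0.021,-0.034,0,0,0,0,1])

```text
clock: 12.6
eef_pos: [0.5121, 0.1227, 0.1942]
tool_rot: [1.0, -0.023, 0.001, -0.0]
ft_force: [0.5, -0.0, -3.4]
grip_width: 0.0393
```

>>> drive_tool(steps=[0.021,-0.034,0,0,0,0,1,0.021,-0.034,0,0,0,0,1,0.021,-0.034,0,0,0,0,1,0.0095,-0.0155,0,0,0,0,1,0,0,0,0,0,0,1,0,0,0,0,0,0,1])

```text
clock: 13.1
eef_pos: [0.5891, 0.2366, 0.1925]
tool_rot: [1.0, -0.022, -0.001, 0.0]
ft_force: [-0.2, -0.0, -4.3]
grip_width: 0.0391
```

```bash
python3 -c "
from h import *
go(.59,.236,.083,-2.6)
snap('wrist','w7')
go(.59,.236,.083,-2.6)"
```

```text
t13.10 pos [0.5891 0.2366 0.1925] psi -2.51 tilt z [-1.3e-03 -9.0e-04 -1.0e+00] F [-0.2 -0.  -4.3] w 0.0391 q [ 0.38  0.57  0.21  1.21 -0.    2.  ]
  tool shift [0.0011 0.0005 0.1095] rotz 0.09
  shift after turn 0.001 0.0006 0.1095
t13.15 pos [0.5885 0.2355 0.1926] psi -2.59 tilt z [-0.002  -0.0012 -1.    ] F [-0.4 -0.6 -4.1] w 0.0395 q [ 0.38  0.57  0.21  1.21 -0.    2.  ]
  tool shift [ 0.0016 -0.0007  0.1096] rotz 0.01
  shift after turn 0.0014 -0.0006 0.1096
```

View pics/w7.png

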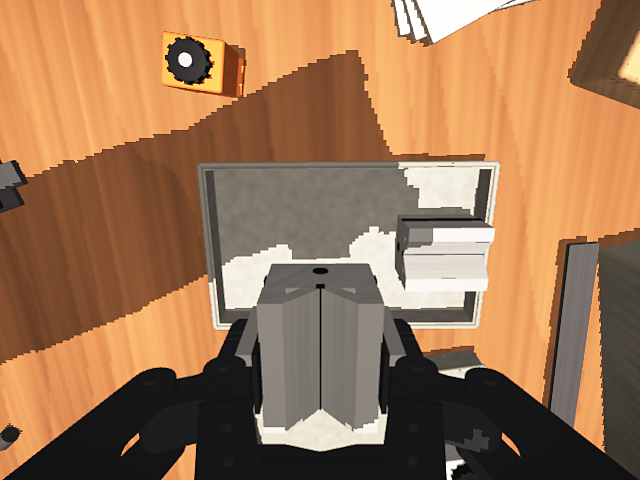

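>>> drive_tool(steps=[0.001,0,0.025,0,0,0,1,0,0,0.035,0,0,0,1,0,0,0.03,0,0,0,1,0,0,0.014,0,0,0,1,0,0,0.005,0,0,0,1,0,0,0,0,0,0,1,0,0,0,0,0,0,1])

```text
clock: 13.73
eef_pos: [0.5903, 0.2346, 0.0852]
tool_rot: [1.0, -0.024, 0.0, -0.0]
ft_force: [-0.2, -0.3, -4.4]
grip_width: 0.0391
```

>>> drive_tool(steps=[0,0,0,0,0,0,0,0,0,0,0,0,0,-0.15,0,0,0,0,0,0,-0.2,0,0,0,0,0,0,-0.2])

```text
clock: 14.07
eef_pos: [0.5911, 0.2358, 0.0858]
tool_rot: [1.0, -0.023, 0.001, -0.001]
ft_force: [-0.6, 0.1, -0.2]
grip_width: 0.0512
```

```bash
python3 -c "
from h import *
go(.6315,-.0537,.2,86.7)"
```

```text
t14.07 pos [0.5911 0.2358 0.0858] psi -2.63 tilt z [ 0.0026  0.001  -1.    ] F [-0.6  0.1 -0.2] w 0.0512 q [0.38 0.67 0.08 0.98 0.   2.  ]
  tool shift [ 0.0539  0.2872 -0.1144] rotz -89.33
  shift after turn -0.2867 0.057 -0.1142
```

>>> drive_tool(steps=[0,0,-0.03,0,0,0,-0.2,0,0,-0.04,0,0,0,-0.2,0,0,-0.042,0,0,0,-0.2,0.0068,0.036,0,0,0,0,-0.2,0.0068,0.036,0,0,0,0,-0.2,0.0068,0.036,0,0,0,0,-0.2,0.0068,0.036,0,0,0,0,-0.2,0.0068,0.036,0,0,0,0,-0.2])

```text
refused, shift out of range in row 3
```

>>> drive_tool(steps=[0.0068,0.036,0,0,0,0,-0.2,0.0068,0.036,0,0,0,0,-0.2,0.0068,0.035,0,0,0,0,-0.2,0,0,0,0,0,-7,-0.2,0,0,0,0,0,-7,-0.2,0,0,0,0,0,-7,-0.2,0,0,0,0,0,-7,-0.2,0,0,0,0,0,-7,-0.2])

```text
clock: 14.73
eef_pos: [0.601, 0.1495, 0.0878]
tool_rot: [0.957, 0.288, 0.002, -0.025]
ft_force: [-25.0, 62.0, 17.7]
grip_width: 0.0512
```

>>> drive_tool(steps=[0,0,0,0,0,-7,-0.2,0,0,0,0,0,-7,-0.2,0,0,0,0,0,-7,-0.2,0,0,0,0,0,-7,-0.2,0,0,0,0,0,-7,-0.2,0,0,0,0,0,-7,-0.2,0,0,0,0,0,-5.3,-0.2,0,0,0,0,0,0,-0.2])

```text
clock: 15.4
eef_pos: [0.6061, 0.1282, 0.0851]
tool_rot: [0.767, 0.641, 0.001, 0.0]
ft_force: [0.2, 0.3, -0.1]
grip_width: 0.0514
```

```bash
python3 -c "
from h import *
go(.6315,-.0537,.104,86.7)
"
```

```text
t15.40 pos [0.6061 0.1282 0.0851] psi 79.79 tilt z [ 1.4e-03  2.0e-04 -1.0e+00] F [ 0.2  0.3 -0.1] w 0.0514 q [ 0.21  0.64  0.03  0.96 -0.    0.39]
  tool shift [-0.1745  0.0573 -0.0189] rotz -6.91
  shift after turn -0.1801 0.0358 -0.0189
```

The first call of that batch was refused because my 0.042 shift was over the limit. The other two calls still ran, at low height, and the wrist showed up to about 67 N. I'll check what that moved before doing anything else.

```bash
python3 -c "
from h import *
snap('scene','s8'); snap('wrist','w8'); snap('top','t8')
c=load('s8')['im'][120:320,280:520,::-1]
cv2.imwrite('pics/s8c.png',cv2.resize(c,None,fx=3,fy=3,interpolation=cv2.INTER_CUBIC))
"
```

```text
(no output)
```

View pics/s8c.png

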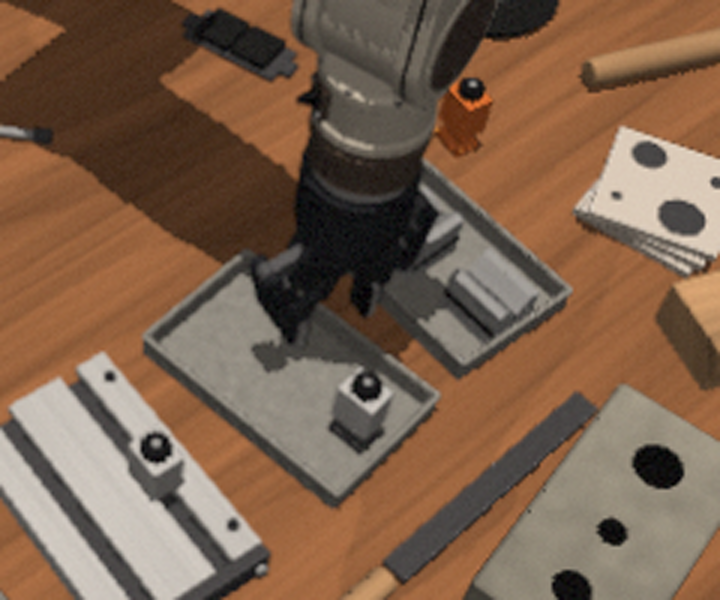

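View pics/w8.png

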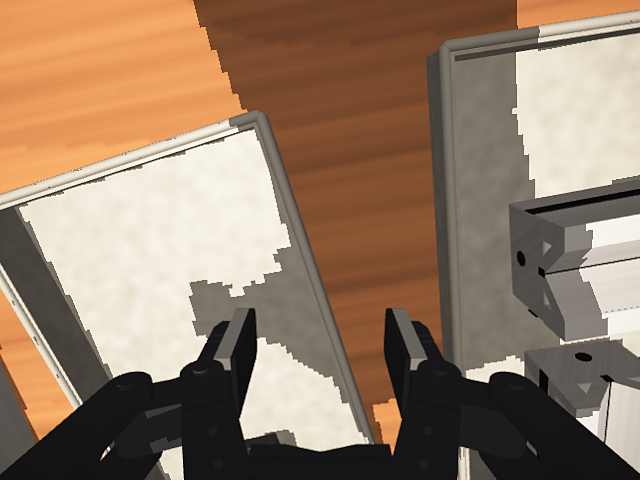

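View pics/t8.png

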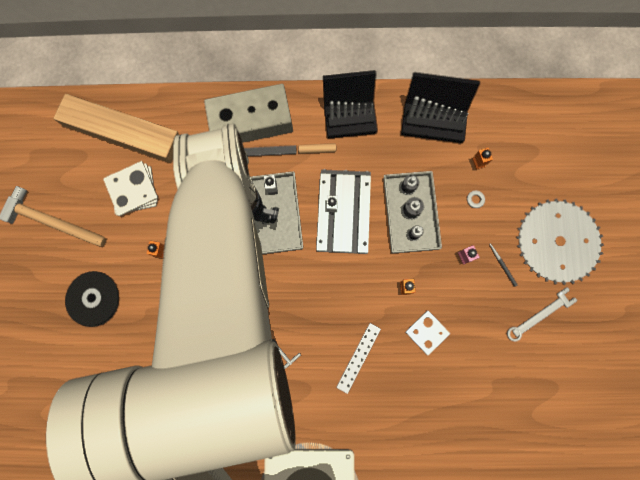

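>>> drive_tool(steps=[0,0,-0.02,0,0,0,-0.2,0,0,-0.03,0,0,0,-0.2,0,0,-0.035,0,0,0,-0.2,0,0,-0.03,0,0,-3,-0.2,0,0,0,0,0,-3.9,-0.2,0,0,0,0,0,0,-0.2])

```text
clock: 16.05
eef_pos: [0.6073, 0.1279, 0.2025]
tool_rot: [0.728, 0.685, 0.003, 0.002]
ft_force: [-0.8, -0.4, 0.1]
grip_width: 0.0512
```

```bash
python3 -c "
from h import *
go(.6315,-.0537,.2,86.7)
snap('wrist','w9')
P=cloud('w9')
Q=P.reshape(-1,3)
q=Q[(Q[:,2]>.03)&(Q[:,2]<.055)&(abs(Q[:,0]-.60)<.11)&(abs(Q[:,1]-.235)<.06)]
print(len(q),q.min(0),q.max(0))
"
```

```text
t16.05 pos [0.6073 0.1279 0.2025] psi 86.53 tilt z [ 0.006   0.0012 -1.    ] F [-0.8 -0.4  0.1] w 0.0512 q [ 0.21  0.53  0.17  1.2  -0.    0.27]
  tool shift [-0.1798  0.0351  0.0024] rotz -0.17
  shift after turn -0.1799 0.0346 0.0025
8675 [0.56944571 0.20743639 0.03000129] [0.69109806 0.25864605 0.04124361]
```

View pics/w9.png

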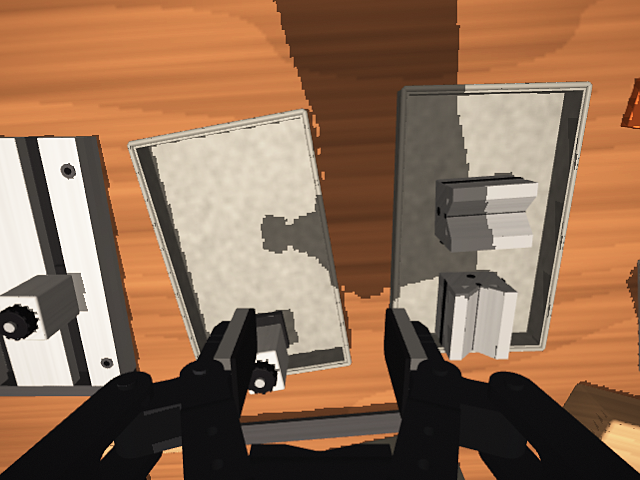

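The V-block still stands squarely in its tray at (487,213), and the resident parts, at (480,315) and (265,345), are in place. I'll move on to the stop, one call at a time.

>>> drive_tool(steps=[-0.025,0.005,0,0,0,0,-0.2,-0.035,0.007,0,0,0,0,-0.2,-0.035,0.007,0,0,0,0,-0.2,-0.035,0.006,0,0,0,0,-0.2,-0.033,0.006,0,0,0,0,-0.2,-0.017,0.004,0,0,0,0,-0.2,0,0,0,0,0,0,-0.2,0,0,0,0,0,0,-0.2])

```text
clock: 16.77
eef_pos: [0.629, -0.0553, 0.1973]
tool_rot: [0.729, 0.684, -0.001, -0.002]
ft_force: [0.2, 1.5, -0.8]
grip_width: 0.051
```

```bash
python3 -c "
from h import *
go(.6315,-.0537,.104,86.7)
snap('wrist','w10')
P=cloud('w10');Q=P.reshape(-1,3)
q=Q[(abs(Q[:,2]-.062)<.003)&(abs(Q[:,0]-.632)<.03)&(abs(Q[:,1]+.0537)<.03)]
print(len(q),q.min(0),q.max(0),cv2.minAreaRect(q[:,:2].astype('f')*1000))
q=Q[(Q[:,2]>.067)&(Q[:,2]<.08)&(abs(Q[:,0]-.632)<.03)&(abs(Q[:,1]+.0537)<.03)]
print(len(q),q.mean(0))
go(.6315,-.0537,.104,86.7)
"
```

```text
t16.77 pos [ 0.629  -0.0553  0.1973] psi 86.32 tilt z [-3.7e-03  8.0e-04 -1.0e+00] F [ 0.2  1.5 -0.8] w 0.051 q [-0.09  0.56  0.21  1.22  0.   -0.02]
  tool shift [0.0017 0.0028 0.0933] rotz -0.38
  shift after turn 0.0017 0.0024 0.0933
1122 [ 0.6154994  -0.06486075  0.05901098] [ 0.64647081 -0.04000372  0.06495729] ((631.2965698242188, -52.44708251953125), (24.022062301635742, 30.342519760131836), 86.29039001464844)
983 [ 0.6306106  -0.05254643  0.0704502 ]
t16.82 pos [ 0.629  -0.0541  0.1976] psi 86.45 tilt z [-3.4e-03  9.0e-04 -1.0e+00] F [-0.2  0.4  0.4] w 0.0515 q [-0.09  0.56  0.21  1.22  0.   -0.02]
  tool shift [0.0005 0.0028 0.0936] rotz -0.25
  shift after turn 0.0005 0.0024 0.0936
```

View pics/w10.png

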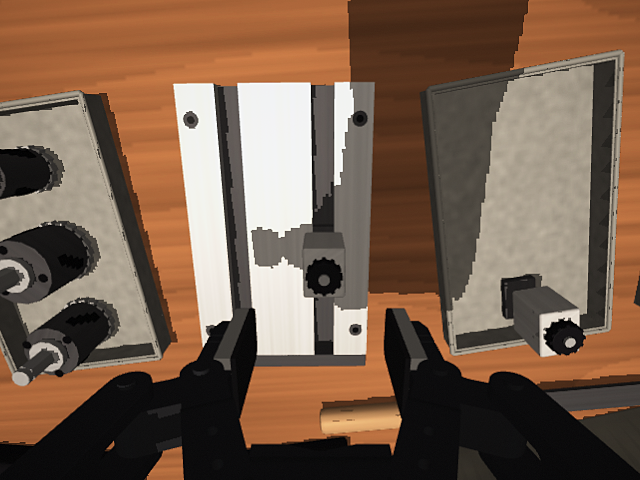

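>>> drive_tool(steps=[0.0008,0.0025,0.025,0,0,0,-0.2,0,0,0.03,0,0,0,-0.2,0,0,0.025,0,0,0,-0.2,0,0,0.0135,0,0,0,-0.2,0,0,0,0,0,0,-0.2,0,0,0,0,0,0,1,0,0,0,0,0,0,1,0,0,0,0,0,0,1])

```text
clock: 17.48
eef_pos: [0.6335, -0.0528, 0.1076]
tool_rot: [0.728, 0.686, 0.001, 0.001]
ft_force: [-0.2, 0.1, -1.4]
grip_width: 0.023
```

>>> drive_tool(steps=[0,0,0,0,0,0,1,0,0,0,0,0,0,1,0,0,0,0,0,0,1])

```text
clock: 17.73
eef_pos: [0.6333, -0.0532, 0.1074]
tool_rot: [0.728, 0.686, 0.001, 0.001]
ft_force: [-0.1, 0.1, 2.9]
grip_width: 0.0229
```

```bash
python3 -c "
from h import *
go(.506,-.0465,.104,86.5)
snap('wrist','w11')"
```

```text
t17.73 pos [ 0.6333 -0.0532  0.1074] psi 86.58 tilt z [ 2.8e-03  5.0e-04 -1.0e+00] F [-0.1  0.1  2.9] w 0.0229 q [-0.08  0.64  0.1   1.02  0.   -0.02]
  tool shift [-0.0009 -0.1275  0.003 ] rotz 0.08
  shift after turn -0.0011 -0.1275 0.0034
```

View pics/w11.png

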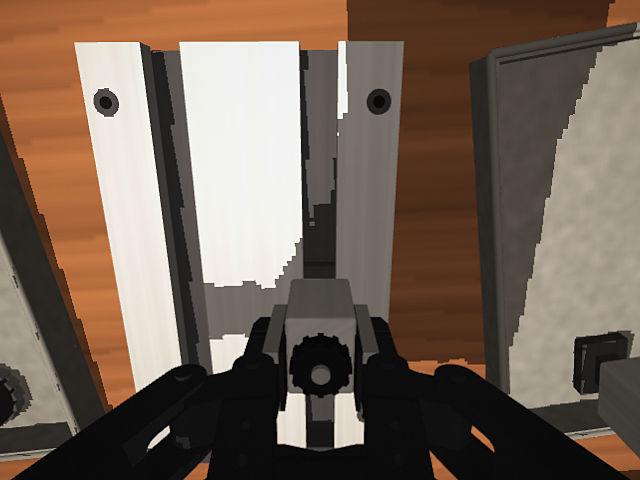

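>>> drive_tool(steps=[0,-0.008,0,0,0,0,1,0,-0.012,0,0,0,0,1,0,-0.015,0,0,0,0,1,0,-0.015,0,0,0,0,1,0,0,0,0,0,0,1])

```text
clock: 18.2
eef_pos: [0.5815, -0.0507, 0.1073]
tool_rot: [0.728, 0.685, 0.0, 0.001]
ft_force: [-3.5, -0.9, 8.3]
grip_width: 0.0228
```

```bash
python3 -c "
from h import *
go(.508,-.0463,.106,86.5)
snap('wrist','w12')"
```

```text
t18.20 pos [ 0.5815 -0.0507  0.1073] psi 86.54 tilt z [ 1.e-03 -6.e-04 -1.e+00] F [-3.5 -0.9  8.3] w 0.0228 q [-0.09  0.55 -0.06  0.95 -0.   -0.03]
  tool shift [-0.     -0.0736  0.0013] rotz 0.04
  shift after turn -0.0001 -0.0736 0.0013
```

View pics/w12.png

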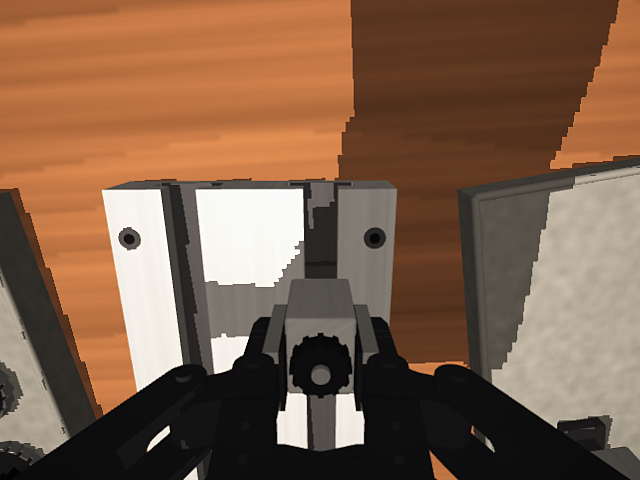

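>>> drive_tool(steps=[0,-0.008,-0.001,0,0,0,1,0,-0.014,0,0,0,0,1,0,-0.014,0,0,0,0,1,0,-0.014,0,0,0,0,1,0,-0.014,0,0,0,0,1,0,-0.009,0,0,0,0,1,0,0,0,0,0,0,1])

```text
clock: 18.83
eef_pos: [0.507, -0.046, 0.1062]
tool_rot: [0.728, 0.686, -0.001, -0.001]
ft_force: [-1.1, -1.4, -3.1]
grip_width: 0.0232
```

```bash
python3 -c "
from h import *
go(.508,-.0463,.106,86.5)
snap('wrist','w13');snap('scene','s13');snap('top','t13')
c=load('s13')['im'][180:330,200:400,::-1]
cv2.imwrite('pics/s13c.png',cv2.resize(c,None,fx=4,fy=4,interpolation=cv2.INTER_CUBIC))
go(.508,-.0463,.106,86.5)
"
```

```text
t18.83 pos [ 0.507  -0.046   0.1062] psi 86.56 tilt z [-4.1e-03  2.0e-04 -1.0e+00] F [-1.1 -1.4 -3.1] w 0.0232 q [-0.09  0.44 -0.27  0.86 -0.   -0.03]
  tool shift [-0.0003  0.0011  0.0002] rotz 0.06
  shift after turn -0.0003 0.0011 0.0002
t18.98 pos [ 0.5101 -0.0461  0.1067] psi 86.57 tilt z [ 2.e-04 -1.e-04 -1.e+00] F [ 0.2 -0.4 -1.2] w 0.0231 q [-0.09  0.44 -0.27  0.86 -0.   -0.03]
  tool shift [-0.0003 -0.0021  0.0007] rotz 0.07
  shift after turn -0.0003 -0.0021 0.0007
```

View pics/w13.png

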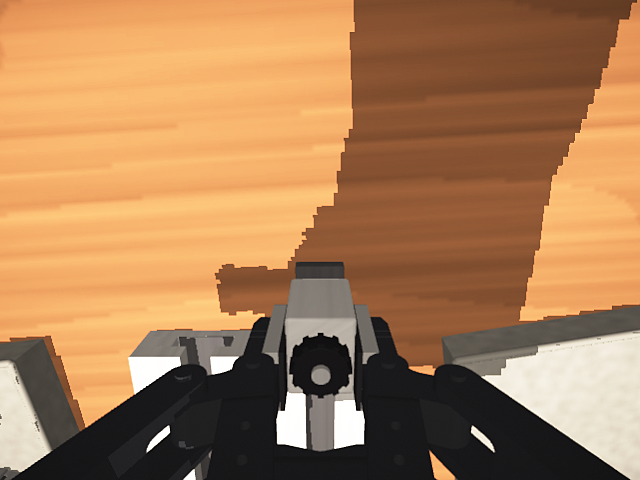

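View pics/s13c.png

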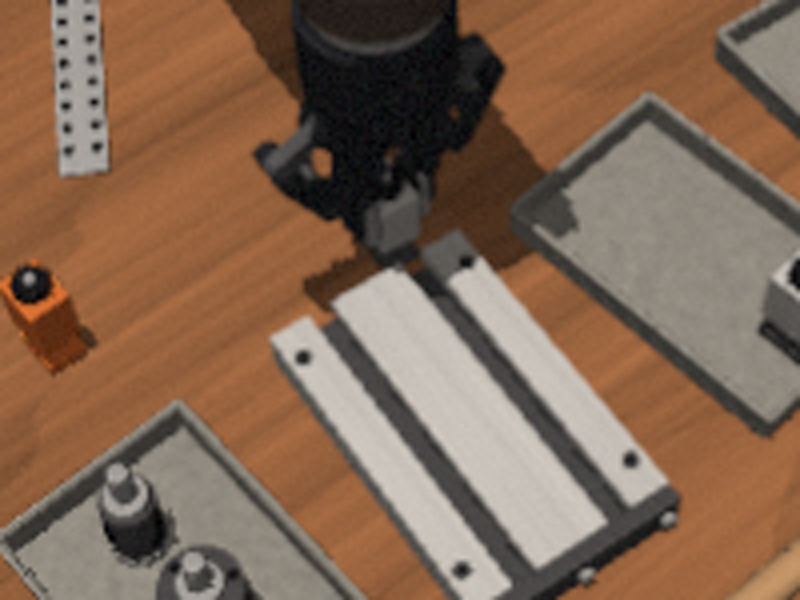

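```bash
python3 -c "
from h import *
P=cloud('w12');Q=P.reshape(-1,3)
for y in(-.03,-.04,-.07,-.08,-.09):
  q=Q[(abs(Q[:,2]-.024)<.0015)&(abs(Q[:,1]-y)<.002)];print(y,np.percentile(q[:,0],[0,1,2]))
m=load('top0');print(w(m,[[340,250.9],[322,250.0]],Z=.024))
"
```

```text
-0.03 [0.52894471 0.52938755 0.52998317]
-0.04 [0.52846475 0.529191   0.52979702]
-0.07 [0.52675312 0.52730969 0.52789184]
-0.08 [0.52608546 0.5266591  0.52711112]
-0.09 [0.525577   0.52638878 0.52695464]
[[ 0.5277587  -0.07158059  0.024     ]
 [ 0.53009026 -0.03101436  0.024     ]]
```

>>> drive_tool(steps=[0,-0.003,0,0,0,0,1,0,0,0,0,0,0,1,0,0,-0.008,0,0,0,1,0,0,-0.015,0,0,0,1,0,0,-0.025,0,0,0,1,0,0,-0.03,0,0,0,1,0,0,-0.02,0,0,-5,1,0,0,0,0,0,-5.1,1])

```text
clock: 19.65
eef_pos: [0.5098, -0.0461, 0.2105]
tool_rot: [0.663, 0.748, 0.003, 0.004]
ft_force: [0.8, 0.4, -1.0]
grip_width: 0.023
```

```bash
python3 -c "
from h import *
go(.607,.078,.2,96.7)
snap('wrist','w14')"
```

```text
t19.65 pos [ 0.5098 -0.0461  0.2105] psi 96.91 tilt z [ 9.9e-03 -9.0e-04 -1.0e+00] F [ 0.8  0.4 -1. ] w 0.023 q [-0.09  0.32 -0.14  1.1  -0.   -0.21]
  tool shift [0.1116 0.1114 0.0114] rotz 0.21
  shift after turn 0.1119 0.1111 0.0105
```

View pics/w14.png

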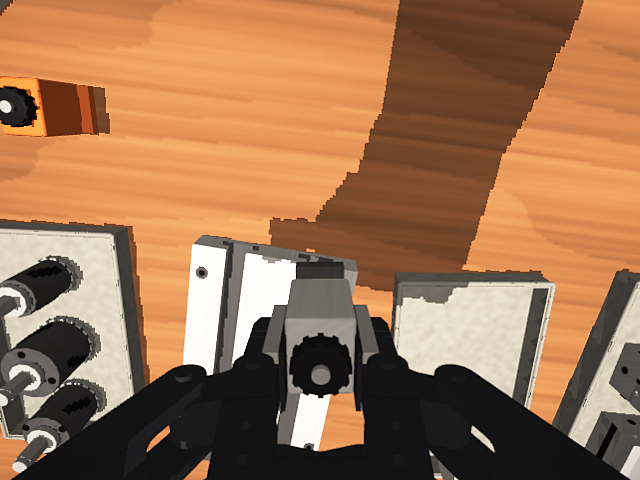

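The stop is clear of the slot and held. Next I'll carry it to its tray.

>>> drive_tool(steps=[0.014,0.014,0,0,0,0,1,0.023,0.023,0,0,0,0,1,0.024,0.024,0,0,0,0,1,0.024,0.024,0,0,0,0,1,0.019,0.018,0,0,0,0,1,0.0078,0.008,0,0,0,0,1,0,0,0,0,0,0,1,0,0,0,0,0,0,1])

```text
clock: 20.37
eef_pos: [0.6036, 0.0786, 0.204]
tool_rot: [0.665, 0.747, -0.001, -0.001]
ft_force: [0.2, 0.0, -2.0]
grip_width: 0.0229
```

```bash
python3 -c "
from h import *
snap('wrist','w15')
go(.607,.078,.1045,96.7)"
```

```text
t20.42 pos [0.6032 0.0778 0.2041] psi 96.63 tilt z [-2.2e-03 -7.0e-04 -1.0e+00] F [-0.4 -0.7 -1.8] w 0.0231 q [ 0.13  0.51  0.14  1.2  -0.    0.01]
  tool shift [-0.0002  0.004   0.0996] rotz -0.07
  shift after turn -0.0003 0.0038 0.0996
```

View pics/w15.png

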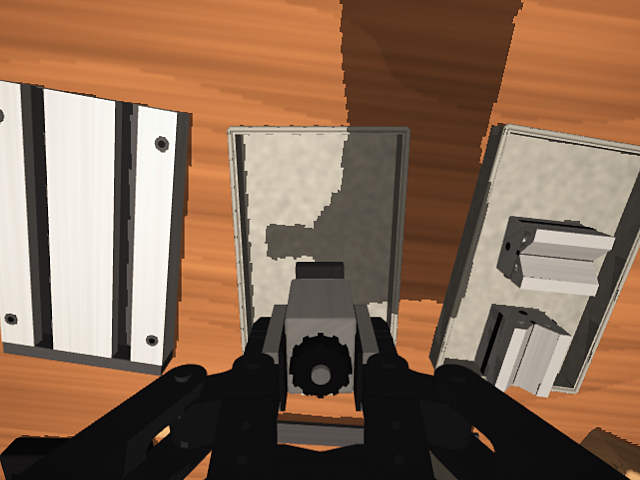

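>>> drive_tool(steps=[0,0,0.02,0,0,0,1,0,0,0.03,0,0,0,1,0,0,0.028,0,0,0,1,0,0,0.015,0,0,0,1,0,0,0.005,0,0,0,1,0,0,0,0,0,0,1,0,0,0,0,0,0,1])

```text
clock: 21.0
eef_pos: [0.6039, 0.0772, 0.1075]
tool_rot: [0.665, 0.747, 0.0, 0.0]
ft_force: [0.2, 0.2, -1.4]
grip_width: 0.0233
```

```bash
python3 -c "
from h import *
go(.607,.078,.1045,96.7)"
```

```text
t21.00 pos [0.6039 0.0772 0.1075] psi 96.58 tilt z [ 5.e-04 -1.e-04 -1.e+00] F [ 0.2  0.2 -1.4] w 0.0233 q [ 0.13  0.6   0.01  0.99 -0.    0.01]
  tool shift [0.0004 0.0032 0.0031] rotz -0.12
  shift after turn 0.0004 0.0032 0.003
```

>>> drive_tool(steps=[0,0,0.0025,0,0,0,1,0,0,0,0,0,0,1,0,0,0,0,0,0,1,0,0,0,0,0,0,0.2,0,0,0,0,0,0,0.1,0,0,0,0,0,0,0.1,0,0,0,0,0,0,0.1])

```text
clock: 21.58
eef_pos: [0.6042, 0.0781, 0.1048]
tool_rot: [0.665, 0.747, 0.0, 0.0]
ft_force: [0.5, -0.0, 1.6]
grip_width: 0.0384
```

>>> drive_tool(steps=[0,0,-0.015,0,0,0,0.1,0,0,-0.03,0,0,0,0.1,0,0,-0.035,0,0,0,0.1,0,0,-0.035,0,0,0,0.1,0,-0.03,-0.02,0,0,0,0.1,0,-0.035,0,0,0,0,0.1,0,-0.035,0,0,0,0,0.1,0,-0.035,0,0,0,0,0.1])

```text
clock: 22.25
eef_pos: [0.4687, 0.0623, 0.24]
tool_rot: [0.665, 0.747, 0.001, 0.001]
ft_force: [-0.1, 0.7, 0.9]
grip_width: 0.0384
```

>>> drive_tool(steps=[0,-0.035,0,0,0,0,0.1,0,-0.035,0,0,0,0,0.1,0,-0.03,0,0,0,0,0.1,0,-0.02,0,0,0,0,0.1,0,0,0,0,0,0,0.1,0,0,0,0,0,0,0.1])

```text
clock: 22.75
eef_pos: [0.3502, 0.0484, 0.24]
tool_rot: [0.665, 0.747, 0.001, 0.001]
ft_force: [0.3, 0.9, 0.8]
grip_width: 0.0384
```

```bash
python3 -c "
from h import *
go(.607,.078,.2,96.7)
snap('scene','s16');snap('top','t16')
c=load('t16')['im'][160:320,170:450,::-1]
cv2.imwrite('pics/t16c.png',cv2.resize(c,None,fx=2.85,fy=2.85,interpolation=cv2.INTER_CUBIC))
c=load('s16')['im'][150:390,180:480,::-1]
cv2.imwrite('pics/s16c.png',cv2.resize(c,None,fx=2.5,fy=2.5,interpolation=cv2.INTER_CUBIC))
P=cloud('t16');Q=P.reshape(-1,3)
# tray floor/ parts stats in tray frames
for n,c,a,zs in (('saws',(.620,-.238),4.3,(.06,.09)),('vb',(.6086,.2355),-2.6,(.033,.06)),('st',(.62,.079),6.66,(.066,.09))):
  a=np.radians(a);R=np.array([[np.cos(a),np.sin(a)],[-np.sin(a),np.cos(a)]])
  d=(Q[:,:2]-c)@R.T; k=(abs(d[:,0])<.09)&(abs(d[:,1])<.055)&(Q[:,2]>zs[0])&(Q[:,2]<zs[1])
  d=d[k];z=Q[k,2]
  for lo,hi in((-.08,-.042),(-.042,.03),(.03,.09)):
    s=(d[:,0]>lo)&(d[:,0]<hi)
    if s.sum(): print(n,s.sum(),d[s].mean(0).round(4),np.median(z[s]).round(4),z[s].max().round(4))
"
```

```text
t22.75 pos [0.3502 0.0484 0.24  ] psi 96.68 tilt z [ 1.9e-03  2.0e-04 -1.0e+00] F [0.3 0.9 0.8] w 0.0384 q [ 0.14 -0.01 -0.45  1.12 -0.    0.02]
  tool shift [-0.0005  0.2584  0.0405] rotz -0.02
  shift after turn -0.0006 0.2585 0.04
saws 26 [-0.053   0.0006] 0.0736 0.0776
saws 27 [ 0.005  -0.0002] 0.0734 0.0774
saws 29 [0.061  0.0007] 0.0733 0.0783
vb 327 [-0.0156 -0.0023] 0.0393 0.0459
vb 323 [0.0584 0.0002] 0.0393 0.0481
st 41 [-0.017  -0.0001] 0.0676 0.0719
st 42 [0.0614 0.0001] 0.0678 0.0719
```

View pics/t16c.png

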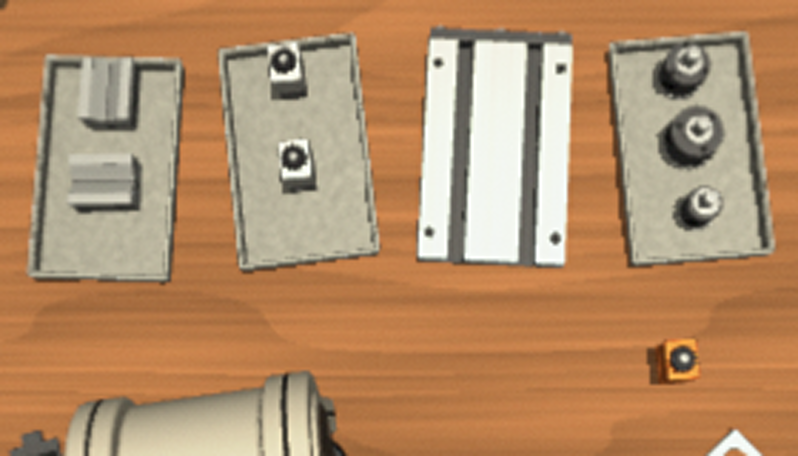

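View pics/s16c.png

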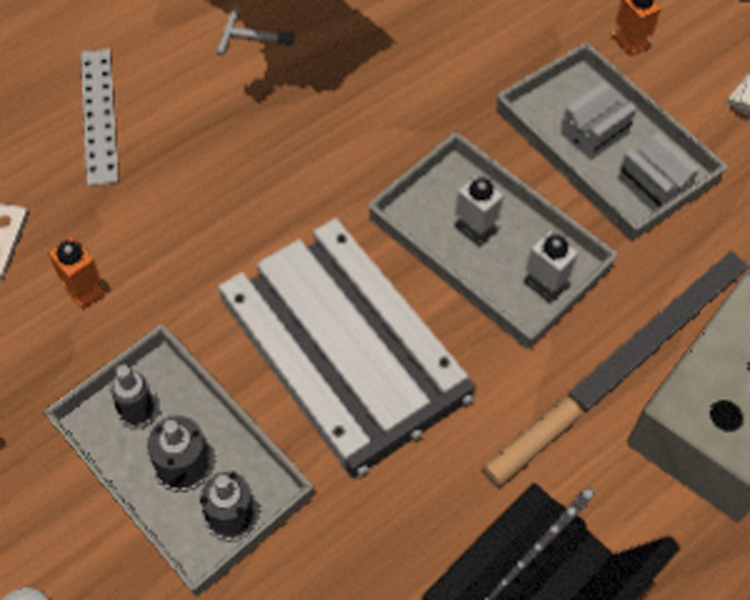

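The crops show all four parts upright beside their fellows, at the same heights and well inside the limits, and the arm is clear. I'm handing the job in.

```bash
python3 -c "
from h import *
print(job_done())"
```

```text
the job is handed in; nothing more can be done
None
```

All four parts are in their trays and the job is handed in, with about 23 s of the 99 s used. I slid the stop out of its slot to about 20–23 mm past the open end, then lifted it.

**Last check (top camera):** this gives each part's position from its tray's centre.

| Part | Lengthwise (x) | Crosswise (y) |
|---|---|---|
| Small hole saw | −53 mm | 1 mm |
| Large hole saw | 5 mm | 0 mm |
| V-block | −16 mm | −2 mm |
| Stop | −17 mm | 0 mm |

Each part's top is within 0.3 mm of the height of the one already in its tray. All look upright in the pictures, and the gripper was clear with no load on it.

**One mishap:** after I released the V-block, my lift call was refused because one shift was 0.3 mm over the limit. The two sideways calls sent with it still ran, at low height, and a finger pushed against something, probably a tray wall or the V-block. The wrist showed about 69 N at the end of the first of those calls; any peak between readings is unknown.

That is under the 120 N wrist limit. If the gripper's body rather than a finger took the load, though, the 40 N limit could have been passed; I could not tell which it was. Pictures taken afterwards showed nothing displaced.

**One disagreement:** the gripper read the saws about 4 mm narrower than their stated diameters (40 for 44 mm, 26 for 30 mm). The grasps held anyway.

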